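# Dispense a dowel pin with the rocker lever

## Robot

A 7-joint arm with a two-finger parallel gripper is mounted at the origin on the work surface. World frame = base frame: x ahead of the robot, y to its left, z up, the work surface at z = 0. Lengths are in m, angles in rad, forces in N, time in s.
With the tool pointing down it reaches from about 0.425 to 0.8 m from the base axis. Payload 8.3 kg.
Tool frame: the origin (TCP) lies on the front face of the gripper's body, between the roots of the fingers; the fingertips stand 73 mm ahead of it and the grasp point (between the pads) lies 54 mm ahead of it; z points along the fingers, y is the direction in which the jaws open and shut (so a half turn about z gives the same grasp; the last joint's range is limited). The gripper opens to 85 mm and grips with 20 to 120 N. Pads are 22 mm wide; open, the fingers measure 114 mm over their backs; the gripper's body (76 mm by 85 mm) begins 54 mm behind the grasp point. The pads swing forward as they close: fully open they stand 13 mm farther back than shut.
Start: joints at [1.186, 0.383, 0.016, 1.37, -0.006, 1.388, -0.046], TCP at [0.198, -0.593, 0.304] pointing down, gripper open.
Joint ranges: [-2.95, 2.95], [-0.25, 2.06], [-1.52, 1.56], [0.18, 2.33], [-1.44, 4.58], [0.02, 2.06], [-3.01, 3.01]. Speed limits (rad/s): [2.39, 2.39, 3.01, 3.01, 3.14, 3.14, 3.14].

## Interface

Orientations are given as a unit quaternion [w, x, y, z].
In Python, from cell import bot, eyes gives the robot as it stands. The module is installed in compiled form; this text tells all that it offers.
- The arm moves only by the tool servo_tool, never from a script. Its argument "commands" is a list of rows, each an object of numbers: "grip": the closure, from 0 (fully open) to 1 (shut); "dx", "dy", "dz": the shift along the tool's x, y, z in mm; "spin": the turn about the tool's z in degrees. In form: [{"grip": .., "dx": .., "dy": .., "dz": .., "spin": ..}, ...]. A call has 1 to 8 rows; each row is the pose to reach, as a shift and turn from the pose measured when the call began, along the tool's axes at that moment; what a row does not reach only later rows make up. A row lasts 1/12 s, in which the tool goes at most 41.7 mm and 7.16 degrees, less where a joint would pass 70% of its speed; a pose out of reach is approached as far as the arm can. A call with a gripper value outside its range is refused whole. The fingers move at their own pace and stop on an object; the grip force is fixed at half the most. Time passes only in rows, so rows that repeat a pose let the fingers close. It gives the time, the measured TCP pose, the force and the opening at its end, in the units of the state.
- bot.sense(): the state, without advancing time (a new reading comes with each control period).
- eyes.capture(name): name is "side" or "top"; returns a dict with "image" (420x560x3 uint8, red, green, blue), "mtx" (3x3 intrinsics, pixels), "extrinsics" (4x4, takes a point from camera to world coordinates). Camera axes: x right, y up, looking along -z (the intrinsics and any distortion apply to the point x, -y, -z); pixel columns grow to the right and rows downward; lengths in m; the calibration is good to about 2 mm. A picture is of the moment at which its call begins. There is no depth.
- bot.hand_in(): hands the job in, once; it reports no verdict.
The state is a dict: "clock": time; "joint_pos": joint angles; "qd": joint speeds; "tau": joint torques, N m; "tcp_pos": TCP position; "eef_rot": TCP orientation; "ft_force": force on the tool from outside, world axes, zero at the start; "ft_torque": the same for the moment, N m; "finger_gap": finger opening in m.
Only numpy, scipy, OpenCV 4.12 (cv2) and the standard library are available. Lean on these libraries where they do the work, as an engineer would, in place of code of your own. Each camera call takes 0.05 s, during which the arm holds its last target. There are 200 camera calls.

## Task

At the dispenser holding the thick dowel pin, push its blue tray fully home under the chute, then press the lever's rubber pad down so that the gate lifts and the pin rolls into the tray, and let the lever up so that the gate shuts again. Use the fingertips only: do not grasp, lift or touch the pin, and leave the dispenser with the thin pin and everything else on the bench as they are.

Things in the scene. Friction and masses are not known exactly. Their poses are not given: they have to be found in the camera images.
- dispenser_thick: fixed stand holding the thick pin, 350 x 90 x 140 mm high (two alike, side by side, either on the left). Origin on the table under the chute's lower mouth; +x up the chute, away from the robot (yaw within 0.22), tray to -x, pad to +y. Foot plate 6 mm thick, to x -180. Chute mouth 78 mm up, shut by the gate on the lever's inner end; lever pivot along x at y 60, z 130 mm.
- tray_thick (a joint): slide of its open blue tray (130 x 70 x 48 mm high, walls 3 mm) along the dispenser's +x. Metres: 0 fully pulled out, grows as it is pushed in, 0.075 fully home against its stop, below the chute mouth. Starts 0 to 0.03; sliding friction about 4 N, it stays where it is left.
- tray_thick_front (a point): middle of the outer face of that tray's front wall (the end wall towards the robot), 24 mm below its rim and 30 mm above the table; axes as the dispenser's, moves with the tray. The foot plate's top is 24 mm lower. At home it lies 100 mm to -x of the dispenser's origin.
- lever_thick (a joint): rocking lever, rad: 0 at rest (gate shut), grows as the pad end is pressed down and the gate end rises, stop at 0.7; about 0.55 is needed to let the thick pin under. A spring brings it back when let go: about 2.3 N on the pad to start, 9.5 N at the stop.
- pad_thick (a point): middle of the top of the 40 x 40 x 6 mm black rubber pad on that lever's outer end; 138 mm above the table at rest, 65 mm from the pivot, at x 8, y 125 mm of the dispenser; sinks about 43 mm and moves about 10 mm towards the pivot when pressed fully; free air below.
- pin_thick_center (a point): centre of the thick steel dowel pin, 32 mm diameter x 46 mm long, lying across the chute against the gate; it rolls out by itself when the gate is up.
- dispenser_thin: fixed stand holding the thin pin, 350 x 90 x 140 mm high (two alike, side by side, either on the left). Origin on the table under the chute's lower mouth; +x up the chute, away from the robot (yaw within 0.22), tray to -x, pad to +y. Foot plate 6 mm thick, to x -180. Chute mouth 78 mm up, shut by the gate on the lever's inner end; lever pivot along x at y 60, z 130 mm.
- tray_thin (a joint): slide of its open blue tray (130 x 70 x 48 mm high, walls 3 mm) along the dispenser's +x. Metres: 0 fully pulled out, grows as it is pushed in, 0.075 fully home against its stop, below the chute mouth. Starts 0 to 0.03; sliding friction about 4 N, it stays where it is left.
- tray_thin_front (a point): middle of the outer face of that tray's front wall (the end wall towards the robot), 24 mm below its rim and 30 mm above the table; axes as the dispenser's, moves with the tray. The foot plate's top is 24 mm lower. At home it lies 100 mm to -x of the dispenser's origin.
- lever_thin (a joint): rocking lever, rad: 0 at rest (gate shut), grows as the pad end is pressed down and the gate end rises, stop at 0.7; about 0.55 is needed to let the thick pin under. A spring brings it back when let go: about 2.3 N on the pad to start, 9.5 N at the stop.
- pad_thin (a point): middle of the top of the 40 x 40 x 6 mm black rubber pad on that lever's outer end; 138 mm above the table at rest, 65 mm from the pivot, at x 8, y 125 mm of the dispenser; sinks about 43 mm and moves about 10 mm towards the pivot when pressed fully; free air below.
- pin_thin_center (a point): centre of the thin steel dowel pin, 14 mm diameter x 46 mm long, lying across the chute against the gate; it rolls out by itself when the gate is up.
- big_bolt: bystander: large bolt standing on its 36 mm head, 75 mm high, beside the thick pin's tray; origin under its middle
- big_nut: bystander: round nut 40 mm across, 20 mm high, flat on the table beside the thin pin's tray; origin under its middle
- jar: bystander: amber jar 48 mm across, 80 mm high, behind the thick pin's lever; origin under its middle
- carton: bystander: carton 70 x 50 x 45 mm behind the thin pin's lever; origin under its middle
- wrench: bystander: wrench 180 mm long lying flat on the left; origin under its middle
- tape_roll: bystander: tape roll 90 mm across, 25 mm high, flat on the right; origin under its middle
- loose_bin: bystander: blue bin of bolts 110 x 80 x 50 mm on the left; origin under its middle
- pin_thick: the thick pin itself; origin at its centre
There are look-alikes about, which are no part of the job. What is shaped like the pin_thick but green or orange is not meant.

How it is judged:
By the outcome, as a careful person would: the job done as asked, in the order asked, and still so for the second after the job is handed in, with the robot touching nothing.
It also fails if it takes over 53 s, if anything falls off the work surface, if the arm or the gripper's body presses on something with over 40 N, if the wrist force passes 120 N, or if a joint passes its speed limit or range.

## Working session

There is one attempt and no reset: what is moved stays moved. The work goes in short steps, Python scripts to look and compute and a tool call to move; the robot and the scene stay as the last step left them, time stands still between calls to the robot, and variables do not carry over. Pictures are saved under pics/ and viewed, about 8 in all and at most 12, crops included, and the job is handed in when it is done.

Besides the shell and the picture viewer there is one more tool, called after ">>>" as name([rows], argument=value, ...), one row to a line, values as JSON. servo_tool: Moves the arm, as the interface text tells. Its arguments: {"type":"object","properties":{"commands":{"type":"array","items":{"type":"object","properties":{"grip":{"type":"number"},"dx":{"type":"number"},"dy":{"type":"number"},"dz":{"type":"number"},"spin":{"type":"number"}}}}},"required":["commands"]}

```bash
mkdir -p pics; cat > h.py <<'E'
import numpy as np, cv2
from cell import bot, eyes
def cap(n,f=None):
    c=eyes.capture(n)
    if f: cv2.imwrite(f'pics/{f}.png',c['image'][:,:,::-1])
    return c
def ray(c,u,v):
    d=np.linalg.inv(c['mtx'])@[u,v,1]; d=d*[1,-1,-1]
    E=np.array(c['extrinsics']); return E[:3,3],E[:3,:3]@d
def onz(c,u,v,z):
    o,d=ray(c,u,v); return o+d*(z-o[2])/d[2]
def proj(c,p):
    E=np.array(c['extrinsics']); q=E[:3,:3].T@(np.array(p)-E[:3,3]); q=q*[1,-1,-1]; q=c['mtx']@q; return q[:2]/q[2]
E
python3 - <<'E'
from h import *
import pickle
s=bot.sense(); print({k:np.round(v,3) for k,v in s.items()})
a=cap('top','top0'); b=cap('side','side0')
pickle.dump((a,b),open('c0.pkl','wb'))
print([ (k,v) for k,v in a.items() if k!='image']); print([ (k,v) for k,v in b.items() if k!='image'])
E
```

```text
{'clock': np.float64(0.0), 'joint_pos': array([ 1.186,  0.384,  0.016,  1.371, -0.006,  1.388, -0.046]), 'qd': array([ 0.002,  0.   ,  0.001, -0.001, -0.001,  0.   ,  0.001]), 'tau': array([ 0.0000e+00, -6.2759e+01,  8.4500e-01, -3.7182e+01,  1.7000e-02,
        1.4000e-02, -0.0000e+00]), 'tcp_pos': array([ 0.198, -0.593,  0.303]), 'eef_rot': array([-0.001,  0.987,  0.16 , -0.   ]), 'ft_force': array([1.085, 0.934, 0.262]), 'ft_torque': array([0.042, 0.03 , 0.028]), 'finger_gap': np.float64(0.085)}
[('mtx', array([[447.74722393,   0.        , 283.82516983],
       [  0.        , 447.74722393, 204.81840299],
       [  0.        ,   0.        ,   1.        ]])), ('extrinsics', array([[ 0.01545174,  0.9899219 , -0.14076889,  0.42642192],
       [-0.9997488 ,  0.01758177,  0.01390024,  0.00740215],
       [ 0.01623512,  0.14051875,  0.9899449 ,  1.32763358],
       [ 0.        ,  0.        ,  0.        ,  1.        ]]))]
[('mtx', array([[379.26561204,   0.        , 281.61478166],
       [  0.        , 379.26561204, 212.10509566],
       [  0.        ,   0.        ,   1.        ]])), ('extrinsics', array([[ 0.92360108,  0.20980042, -0.32085016,  0.29748419],
       [-0.38315605,  0.47824167, -0.79023815, -0.72506189],
       [-0.01234838,  0.8528005 ,  0.52209083,  0.5830678 ],
       [ 0.        ,  0.        ,  0.        ,  1.        ]]))]
```

View pics/top0.png

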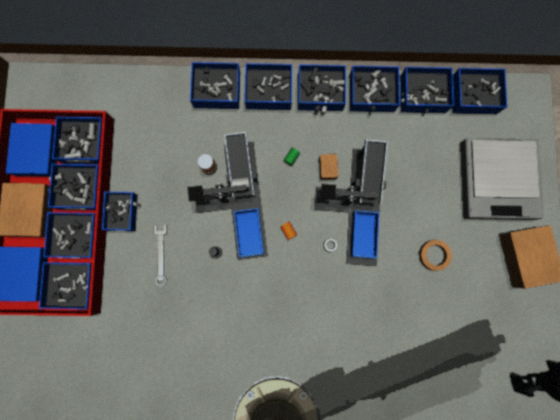

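View pics/side0.png

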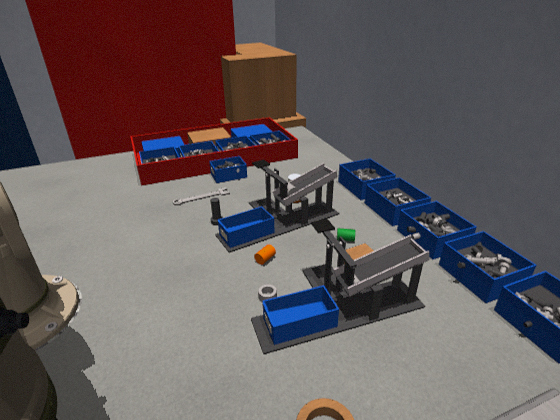

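The top view shows two dispensers: left tray at (249,233) with pad at (195,193), right tray at (365,235) with pad at (327,198). The bolt at (215,252) and jar at (206,162) stand by the left one. The nut (331,245) and carton (329,166) stand by the right one. Possible mix-ups for the pin are the left chute pin at ~(240,185), the right chute pin at ~(368,193), the green cylinder (292,156) and the orange cylinder (289,230). By the bystanders, left is thick, and I'll check that in a crop.

```bash
python3 - <<'E'
from h import *
import pickle
a,b=pickle.load(open('c0.pkl','rb'))
A=a['image'][:,:,::-1]; B=b['image'][:,:,::-1]
c1=cv2.resize(A[120:270,180:400],None,fx=3.6,fy=3.6,interpolation=cv2.INTER_CUBIC)[:540,:792]
cv2.imwrite('pics/crop_top.png',c1)
hsv=cv2.cvtColor(A,cv2.COLOR_BGR2HSV)
m=cv2.inRange(hsv,(105,120,60),(125,255,255))
for x0,x1 in((225,275),(340,390)):
    mm=np.zeros_like(m); mm[195:275,x0:x1]=m[195:275,x0:x1]
    cs,_=cv2.findContours(mm,cv2.RETR_EXTERNAL,cv2.CHAIN_APPROX_NONE); k=max(cs,key=cv2.contourArea)
    P=np.array([onz(a,u,v,.054)[:2] for u,v in k[:,0]],np.float32)
    r=cv2.minAreaRect(P); print(r, np.round(cv2.boxPoints(r),3).tolist())
E
```

```text
((0.5271522402763367, 0.08931839466094971), (0.13315099477767944, 0.07161740213632584), 8.400586128234863) [[0.4560000002384186, 0.11500000208616257], [0.46700000762939453, 0.04399999976158142], [0.5979999899864197, 0.06400000303983688], [0.5879999995231628, 0.1340000033378601]]
((0.5279638171195984, -0.2438490390777588), (0.07197412103414536, 0.1339949071407318), 86.58844757080078) [[0.45899999141693115, -0.2759999930858612], [0.5929999947547913, -0.2840000092983246], [0.597000002861023, -0.21199999749660492], [0.46299999952316284, -0.20399999618530273]]
```

View pics/crop_top.png

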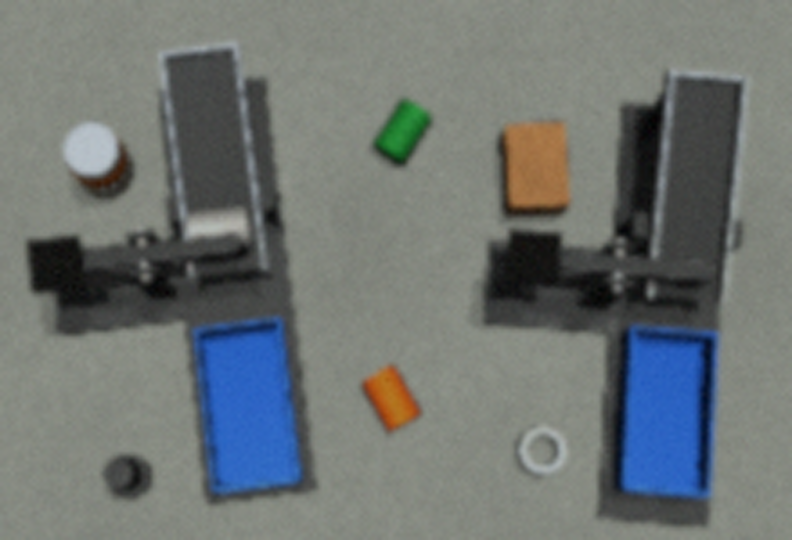

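The crop confirms it: the wide steel pin lies in the left chute at crop (215,222), and the right chute shows no such wide pin. So left is thick. Its yaw is about 8.4° and its tray measures 133x72 mm, which fits the given size.

```bash
cat >> h.py <<'E'
from scipy.spatial.transform import Rotation as R
def go(p,yaw=8.4):
    s=bot.sense(); w,x,y,z=s['eef_rot']; r=R.from_quat([x,y,z,w])
    d=r.inv().apply(np.array(p)-s['tcp_pos'])*1000
    X=r.apply([1,0,0]); cur=np.degrees(np.arctan2(X[1],X[0]))
    print('go',np.round(p,3),'d',np.round(d,1),'spin',round(cur-yaw,1))
def state():
    s=bot.sense(); print('t',round(float(s['clock']),2),'tcp',np.round(s['tcp_pos'],4),'F',np.round(s['ft_force'],1),'gap',round(float(s['finger_gap']),4))
E
python3 - <<'E'
from h import *
import pickle
a,b=pickle.load(open('c0.pkl','rb'))
t=np.radians(8.4);u=np.array([np.cos(t),np.sin(t)]);v=np.array([-u[1],u[0]])
# tray rim centre and pad
ct=np.array([.5272,.0893]); front=ct-.065*u
A=a['image'][:,:,::-1]
g=A.max(2)[180:206,180:206]; m=((g<35)*255).astype(np.uint8)
cs,_=cv2.findContours(m,cv2.RETR_EXTERNAL,cv2.CHAIN_APPROX_NONE);k=max(cs,key=cv2.contourArea);print('pad box',cv2.boundingRect(k),cv2.contourArea(k))
pad=onz(a,195.3,193.3,.138)
O=pad[:2]-.008*u-.125*v
rel=front-O
print('front',front,'pad',pad,'O',O,'front in disp',rel@u,rel@v,'side px pad',proj(b,pad),'front',proj(b,[*front,.03]))
go([.44,-.25,.26]); go([*(front-.03*u),.2])
E
```

```text
pad box (9, 7, 17, 18) 200.0
front [0.4628973 0.0798046] pad [0.62259819 0.22886677 0.138     ] O [0.63294439 0.10403906] front in disp -0.17176312530308058 0.0008665160091945686 side px pad [260.84072486 161.72339472] front [223.90844987 232.28585439]
go [ 0.44 -0.25  0.26] d [ 338.3 -248.3   43.4] spin 10.0
go [0.433 0.075 0.2  ] d [ 434.8 -559.   104. ] spin 10.0
```

Front in the dispenser frame comes out at (-172, 1) mm, which is inside the expected -175..-145. The pad reprojects in the side view at (261,162), right on the pad. Now I'll approach.

>>> servo_tool([
  {"grip": 1, "dx": 40, "dy": -25, "dz": 5, "spin": 2},
  {"grip": 1, "dx": 75, "dy": -50, "dz": 10, "spin": 4},
  {"grip": 1, "dx": 110, "dy": -75, "dz": 15, "spin": 6},
  {"grip": 1, "dx": 140, "dy": -100, "dz": 20, "spin": 8},
  {"grip": 1, "dx": 175, "dy": -125, "dz": 25, "spin": 10},
  {"grip": 1, "dx": 210, "dy": -150, "dz": 30, "spin": 10},
  {"grip": 1, "dx": 240, "dy": -175, "dz": 35, "spin": 10},
  {"grip": 1, "dx": 270, "dy": -200, "dz": 40, "spin": 10},
])

```text
clock: 0.77
tcp_pos: [0.3882, -0.3202, 0.2636]
eef_rot: [-0.001, 0.997, 0.074, -0.0]
ft_force: [1.3, 0.4, -1.0]
finger_gap: 0.0001
```

```bash
python3 - <<'E'
from h import *
state(); go([.44,-.1,.25]); go([.433,.075,.2])
E
```

```text
t 0.77 tcp [ 0.3882 -0.3202  0.2636] F [ 1.3  0.4 -1. ] gap 0.0001
go [ 0.44 -0.1   0.25] d [  83.6 -210.2   14. ] spin 0.0
go [0.433 0.075 0.2  ] d [ 102.4 -384.2   64.3] spin 0.0
```

>>> servo_tool([
  {"grip": 1, "dx": 25, "dy": -35, "dz": 5},
  {"grip": 1, "dx": 45, "dy": -70, "dz": 5},
  {"grip": 1, "dx": 60, "dy": -110, "dz": 10},
  {"grip": 1, "dx": 75, "dy": -150, "dz": 15},
  {"grip": 1, "dx": 85, "dy": -190, "dz": 20},
  {"grip": 1, "dx": 90, "dy": -230, "dz": 25},
  {"grip": 1, "dx": 95, "dy": -270, "dz": 30},
  {"grip": 1, "dx": 98, "dy": -310, "dz": 35},
])

```text
invalid input at $.commands[0]: expected keys grip, dx, dy, dz, spin
```

```bash
python3 - <<'E'
from h import *
state(); go([.433,.0755,.2]);go([.433,.0755,.108])
E
```

```text
t 0.77 tcp [ 0.3882 -0.3202  0.2636] F [ 1.3  0.4 -1. ] gap 0.0001
go [0.433 0.076 0.2  ] d [ 102.5 -384.7   64.3] spin 0.0
go [0.433 0.076 0.108] d [ 102.5 -384.5  156.3] spin 0.0
```

>>> servo_tool([
  {"grip": 1, "dx": 25, "dy": -35, "dz": 5, "spin": 0},
  {"grip": 1, "dx": 45, "dy": -70, "dz": 5, "spin": 0},
  {"grip": 1, "dx": 60, "dy": -110, "dz": 10, "spin": 0},
  {"grip": 1, "dx": 75, "dy": -150, "dz": 15, "spin": 0},
  {"grip": 1, "dx": 85, "dy": -190, "dz": 20, "spin": 0},
  {"grip": 1, "dx": 90, "dy": -230, "dz": 25, "spin": 0},
  {"grip": 1, "dx": 95, "dy": -270, "dz": 30, "spin": 0},
  {"grip": 1, "dx": 98, "dy": -310, "dz": 35, "spin": 0},
])

```text
clock: 1.43
tcp_pos: [0.4392, 0.0015, 0.2289]
eef_rot: [-0.001, 0.997, 0.074, -0.0]
ft_force: [0.3, 0.3, 0.7]
finger_gap: -0.0003
```

```bash
python3 - <<'E'
from h import *
state(); go([.433,.0755,.2]);go([.433,.0755,.108])
E
```

```text
t 1.43 tcp [0.4392 0.0015 0.2289] F [0.3 0.3 0.7] gap -0.0003
go [0.433 0.076 0.2  ] d [  4.8 -74.   29.1] spin 0.0
go [0.433 0.076 0.108] d [  4.8 -73.9 121.1] spin 0.0
```

>>> servo_tool([
  {"grip": 1, "dx": 2, "dy": -37, "dz": 10, "spin": 0},
  {"grip": 1, "dx": 5, "dy": -74, "dz": 25, "spin": 0},
  {"grip": 1, "dx": 5, "dy": -74, "dz": 60, "spin": 0},
  {"grip": 1, "dx": 5, "dy": -74, "dz": 90, "spin": 0},
  {"grip": 1, "dx": 5, "dy": -74, "dz": 110, "spin": 0},
  {"grip": 1, "dx": 5, "dy": -74, "dz": 121, "spin": 0},
  {"grip": 1, "dx": 5, "dy": -74, "dz": 121, "spin": 0},
])

```text
clock: 2.02
tcp_pos: [0.4316, 0.0753, 0.1059]
eef_rot: [-0.001, 0.997, 0.074, -0.003]
ft_force: [0.1, 0.2, 0.5]
finger_gap: -0.0002
```

```bash
python3 - <<'E'
from h import *
state(); c=cap('side'); cv2.imwrite('pics/s1.png',cv2.resize(c['image'][150:270,160:350,::-1],None,fx=4,fy=4))
go([.433,.0755,.108])
E
```

```text
t 2.02 tcp [0.4316 0.0753 0.1059] F [0.1 0.2 0.5] gap -0.0002
go [0.433 0.076 0.108] d [ 0.4  0.1 -0.5] spin 0.0
```

View pics/s1.png

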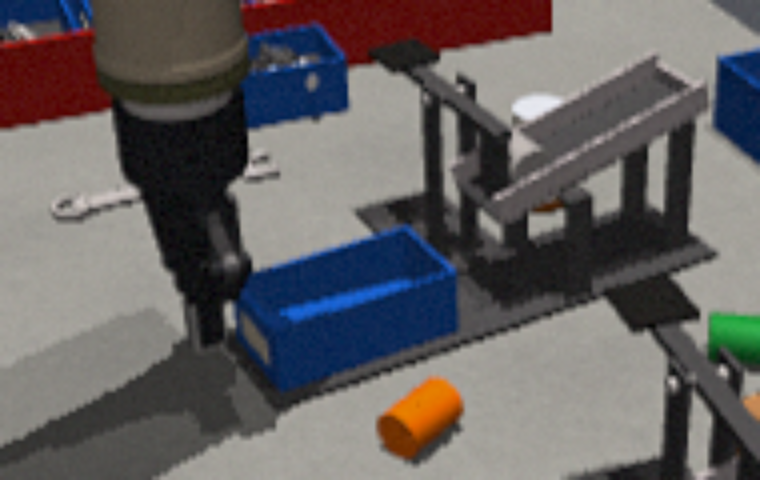

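The fingertips (crop 205,330) are just in front of the tray's front wall, below the rim and clear of everything. Now I'll push along +x, with home expected about 92 mm ahead.

>>> servo_tool([
  {"grip": 1, "dx": 12, "dy": 0, "dz": 0, "spin": 0},
  {"grip": 1, "dx": 20, "dy": 0, "dz": 0, "spin": 0},
  {"grip": 1, "dx": 28, "dy": 0, "dz": 0, "spin": 0},
  {"grip": 1, "dx": 38, "dy": 0, "dz": 0, "spin": 0},
  {"grip": 1, "dx": 48, "dy": 0, "dz": 0, "spin": 0},
  {"grip": 1, "dx": 58, "dy": 0, "dz": 0, "spin": 0},
  {"grip": 1, "dx": 68, "dy": 0, "dz": 0, "spin": 0},
  {"grip": 1, "dx": 76, "dy": 0, "dz": 0, "spin": 0},
])

```text
clock: 2.73
tcp_pos: [0.5089, 0.0866, 0.1076]
eef_rot: [-0.001, 0.997, 0.073, -0.001]
ft_force: [-4.2, -1.5, 3.9]
finger_gap: 0.0001
```

>>> servo_tool([
  {"grip": 1, "dx": 3, "dy": 0, "dz": 0, "spin": 0},
  {"grip": 1, "dx": 6, "dy": 0, "dz": 0, "spin": 0},
  {"grip": 1, "dx": 8, "dy": 0, "dz": 0, "spin": 0},
  {"grip": 1, "dx": 10, "dy": 0, "dz": 0, "spin": 0},
  {"grip": 1, "dx": 11, "dy": 0, "dz": 0, "spin": 0},
])

```text
clock: 3.15
tcp_pos: [0.5197, 0.0882, 0.1076]
eef_rot: [-0.001, 0.997, 0.073, -0.002]
ft_force: [-4.4, -1.8, 2.4]
finger_gap: -0.0
```

>>> servo_tool([
  {"grip": 1, "dx": 1, "dy": 0, "dz": 0, "spin": 0},
  {"grip": 1, "dx": 2, "dy": 0, "dz": 0, "spin": 0},
  {"grip": 1, "dx": 3, "dy": 0, "dz": 0, "spin": 0},
])

```text
clock: 3.4
tcp_pos: [0.5226, 0.0886, 0.1076]
eef_rot: [-0.001, 0.997, 0.073, -0.002]
ft_force: [-4.2, 0.5, 2.8]
finger_gap: -0.0
```

Still sliding at friction force, so I'll continue in small steps until the stop.

>>> servo_tool([
  {"grip": 1, "dx": 1, "dy": 0, "dz": 0, "spin": 0},
  {"grip": 1, "dx": 2, "dy": 0, "dz": 0, "spin": 0},
  {"grip": 1, "dx": 3, "dy": 0, "dz": 0, "spin": 0},
])

```text
clock: 3.65
tcp_pos: [0.5234, 0.0888, 0.1073]
eef_rot: [-0.0, 0.997, 0.074, -0.004]
ft_force: [-18.6, -3.9, 14.5]
finger_gap: -0.0
```

>>> servo_tool([
  {"grip": 1, "dx": 1, "dy": 0, "dz": 0, "spin": 0},
  {"grip": 1, "dx": 2, "dy": 0, "dz": 0, "spin": 0},
  {"grip": 1, "dx": 3, "dy": 0, "dz": 0, "spin": 0},
])

```text
clock: 3.9
tcp_pos: [0.5238, 0.0889, 0.1069]
eef_rot: [0.0, 0.997, 0.074, -0.007]
ft_force: [-22.0, -3.9, 16.9]
finger_gap: -0.0001
```

The force rose to 22 N at the stop, and the position works out to the expected home of -100 mm. I'll back off and rise.

>>> servo_tool([
  {"grip": 1, "dx": -15, "dy": 0, "dz": 0, "spin": 0},
  {"grip": 1, "dx": -40, "dy": 0, "dz": 0, "spin": 0},
  {"grip": 1, "dx": -40, "dy": 0, "dz": -35, "spin": 0},
  {"grip": 1, "dx": -40, "dy": 0, "dz": -75, "spin": 0},
  {"grip": 1, "dx": -40, "dy": 0, "dz": -115, "spin": 0},
  {"grip": 1, "dx": -40, "dy": 0, "dz": -155, "spin": 0},
  {"grip": 1, "dx": -40, "dy": 0, "dz": -170, "spin": 0},
  {"grip": 1, "dx": -40, "dy": 0, "dz": -170, "spin": 0},
])

```text
clock: 4.57
tcp_pos: [0.4893, 0.0842, 0.2829]
eef_rot: [0.0, 0.997, 0.074, -0.002]
ft_force: [0.9, 0.0, -0.2]
finger_gap: 0.0002
```

```bash
python3 - <<'E'
from h import *
state(); go([.6222,.2319,.27]);go([.6222,.2319,.24])
E
```

```text
t 4.57 tcp [0.4893 0.0842 0.2829] F [ 0.9  0.  -0.2] gap 0.0002
go [0.622 0.232 0.27 ] d [ 153.2 -126.5   12.2] spin 0.1
go [0.622 0.232 0.24 ] d [ 153.3 -126.5   42.2] spin 0.1
```

>>> servo_tool([
  {"grip": 1, "dx": 10, "dy": -35, "dz": 0, "spin": 0},
  {"grip": 1, "dx": 25, "dy": -70, "dz": 0, "spin": 0},
  {"grip": 1, "dx": 50, "dy": -100, "dz": 0, "spin": 0},
  {"grip": 1, "dx": 80, "dy": -126, "dz": 0, "spin": 0},
  {"grip": 1, "dx": 120, "dy": -127, "dz": 0, "spin": 0},
  {"grip": 1, "dx": 153, "dy": -127, "dz": 10, "spin": 0},
  {"grip": 1, "dx": 153, "dy": -127, "dz": 35, "spin": 0},
  {"grip": 1, "dx": 153, "dy": -127, "dz": 40, "spin": 0},
])

```text
clock: 5.23
tcp_pos: [0.6222, 0.2319, 0.2362]
eef_rot: [0.001, 0.997, 0.073, -0.005]
ft_force: [-1.0, -0.7, -2.0]
finger_gap: 0.0002
```

```bash
python3 - <<'E'
from h import *
state(); go([.6222,.2319,.24])
c=cap('side'); d=cap('top')
w=np.zeros((480,800,3),np.uint8)
w[:, :400]=cv2.resize(c['image'][110:250,210:327,::-1],(400,480)); w[:,400:]=cv2.resize(d['image'][130:270,170:287,::-1],(400,480))
cv2.imwrite('pics/w2.png',w)
E
```

```text
t 5.23 tcp [0.6222 0.2319 0.2362] F [-1.  -0.7 -2. ] gap 0.0002
go [0.622 0.232 0.24 ] d [-0.   0.  -3.8] spin 0.0
```

View pics/w2.png

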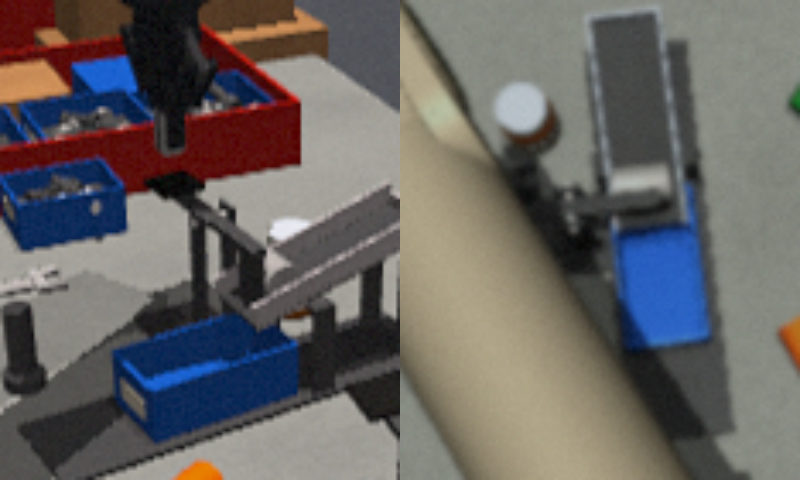

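The tray is home under the mouth (right half ~(660,285)). The closed fingertips (170,140) stand over the middle of the pad (175,185), with the pin still behind the gate. I'll press down in stages.

>>> servo_tool([
  {"grip": 1, "dx": 0, "dy": 0, "dz": 5, "spin": 0},
  {"grip": 1, "dx": 0, "dy": 0, "dz": 10, "spin": 0},
  {"grip": 1, "dx": 0, "dy": 0, "dz": 15, "spin": 0},
  {"grip": 1, "dx": 0, "dy": 0, "dz": 20, "spin": 0},
  {"grip": 1, "dx": 0, "dy": 0, "dz": 25, "spin": 0},
  {"grip": 1, "dx": 0, "dy": 0, "dz": 30, "spin": 0},
  {"grip": 1, "dx": 0, "dy": 0, "dz": 35, "spin": 0},
  {"grip": 1, "dx": 0, "dy": 0, "dz": 40, "spin": 0},
])

```text
clock: 6.0
tcp_pos: [0.6204, 0.2324, 0.1997]
eef_rot: [0.001, 0.997, 0.074, -0.004]
ft_force: [-1.2, -0.2, 4.4]
finger_gap: -0.0001
```

>>> servo_tool([
  {"grip": 1, "dx": 0, "dy": 0, "dz": 4, "spin": 0},
  {"grip": 1, "dx": 0, "dy": 0, "dz": 8, "spin": 0},
  {"grip": 1, "dx": 0, "dy": 0, "dz": 10, "spin": 0},
  {"grip": 1, "dx": 0, "dy": 0, "dz": 10, "spin": 0},
])

```text
clock: 6.33
tcp_pos: [0.6206, 0.232, 0.1894]
eef_rot: [0.001, 0.997, 0.074, -0.004]
ft_force: [0.2, -2.5, 3.5]
finger_gap: -0.0
```

```bash
python3 - <<'E'
from h import *
state()
c=cap('side'); d=cap('top')
w=np.zeros((480,800,3),np.uint8)
w[:, :400]=cv2.resize(c['image'][110:250,210:327,::-1],(400,480)); w[:,400:]=cv2.resize(d['image'][130:270,170:287,::-1],(400,480))
cv2.imwrite('pics/w3.png',w)
E
```

```text
t 6.33 tcp [0.6206 0.232  0.1894] F [ 0.2 -2.5  3.5] gap -0.0
```

View pics/w3.png

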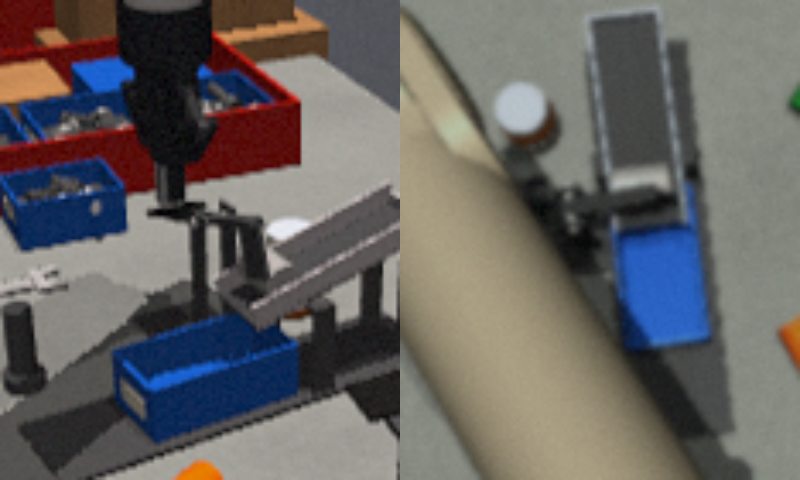

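The pad is sinking under the tip at about 3–4 N and the gate has partly lifted. The pin is still held. Pressing on.

>>> servo_tool([
  {"grip": 1, "dx": 0, "dy": 0, "dz": 4, "spin": 0},
  {"grip": 1, "dx": 0, "dy": 0, "dz": 8, "spin": 0},
  {"grip": 1, "dx": 0, "dy": 0, "dz": 12, "spin": 0},
  {"grip": 1, "dx": 0, "dy": 0, "dz": 14, "spin": 0},
  {"grip": 1, "dx": 0, "dy": 0, "dz": 14, "spin": 0},
])

```text
clock: 6.85
tcp_pos: [0.6206, 0.2326, 0.1759]
eef_rot: [0.0, 0.997, 0.074, -0.003]
ft_force: [0.5, 0.0, 3.3]
finger_gap: -0.0003
```

>>> servo_tool([
  {"grip": 1, "dx": 0, "dy": 0, "dz": 2, "spin": 0},
  {"grip": 1, "dx": 0, "dy": 0, "dz": 4, "spin": 0},
  {"grip": 1, "dx": 0, "dy": 0, "dz": 6, "spin": 0},
  {"grip": 1, "dx": 0, "dy": 0, "dz": 6, "spin": 0},
])

```text
clock: 7.18
tcp_pos: [0.6209, 0.233, 0.1703]
eef_rot: [-0.0, 0.997, 0.074, -0.003]
ft_force: [0.8, 0.5, 6.9]
finger_gap: -0.0002
```

```bash
python3 - <<'E'
from h import *
state()
c=cap('side'); d=cap('top')
w=np.zeros((480,800,3),np.uint8)
w[:, :400]=cv2.resize(c['image'][110:250,210:327,::-1],(400,480)); w[:,400:]=cv2.resize(d['image'][130:270,170:287,::-1],(400,480))
cv2.imwrite('pics/w4.png',w)
E
```

```text
t 7.18 tcp [0.6209 0.233  0.1703] F [0.8 0.5 6.9] gap -0.0002
```

View pics/w4.png

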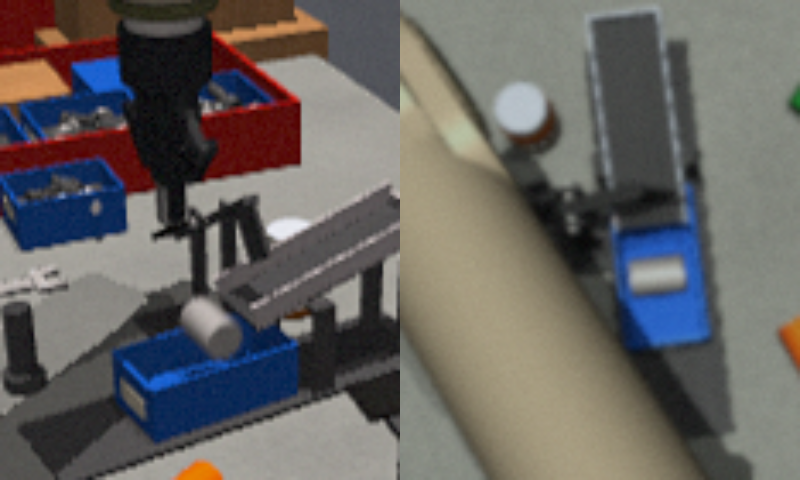

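The gate is up and the pin is caught in mid-drop into the tray (left half (210,328), right half (657,275)). I'll hold briefly, then let the lever up gently.

>>> servo_tool([
  {"grip": 1, "dx": 0, "dy": 0, "dz": 0, "spin": 0},
  {"grip": 1, "dx": 0, "dy": 0, "dz": 0, "spin": 0},
  {"grip": 1, "dx": 0, "dy": 0, "dz": 0, "spin": 0},
  {"grip": 1, "dx": 0, "dy": 0, "dz": 0, "spin": 0},
  {"grip": 1, "dx": 0, "dy": 0, "dz": 0, "spin": 0},
  {"grip": 1, "dx": 0, "dy": 0, "dz": 0, "spin": 0},
  {"grip": 1, "dx": 0, "dy": 0, "dz": 0, "spin": 0},
  {"grip": 1, "dx": 0, "dy": 0, "dz": 0, "spin": 0},
])

```text
clock: 7.95
tcp_pos: [0.6209, 0.2338, 0.1712]
eef_rot: [-0.001, 0.997, 0.075, -0.002]
ft_force: [-1.0, -1.2, 7.0]
finger_gap: 0.0003
```

>>> servo_tool([
  {"grip": 1, "dx": 0, "dy": 0, "dz": -6, "spin": 0},
  {"grip": 1, "dx": 0, "dy": 0, "dz": -12, "spin": 0},
  {"grip": 1, "dx": 0, "dy": 0, "dz": -18, "spin": 0},
  {"grip": 1, "dx": 0, "dy": 0, "dz": -24, "spin": 0},
  {"grip": 1, "dx": 0, "dy": 0, "dz": -30, "spin": 0},
  {"grip": 1, "dx": 0, "dy": 0, "dz": -37, "spin": 0},
  {"grip": 1, "dx": 0, "dy": 0, "dz": -45, "spin": 0},
  {"grip": 1, "dx": 0, "dy": 0, "dz": -60, "spin": 0},
])

```text
clock: 8.62
tcp_pos: [0.6208, 0.2321, 0.2299]
eef_rot: [0.001, 0.997, 0.074, -0.004]
ft_force: [1.2, -0.2, -0.1]
finger_gap: -0.0002
```

>>> servo_tool([
  {"grip": 1, "dx": 0, "dy": 0, "dz": -30, "spin": 0},
  {"grip": 1, "dx": 0, "dy": 0, "dz": -60, "spin": 0},
  {"grip": 1, "dx": -35, "dy": -10, "dz": -60, "spin": 0},
  {"grip": 1, "dx": -70, "dy": -30, "dz": -60, "spin": 0},
  {"grip": 1, "dx": -90, "dy": -60, "dz": -60, "spin": 0},
  {"grip": 1, "dx": -90, "dy": -90, "dz": -60, "spin": 0},
  {"grip": 1, "dx": -90, "dy": -100, "dz": -60, "spin": 0},
  {"grip": 1, "dx": -90, "dy": -100, "dz": -60, "spin": 0},
])

```text
clock: 9.28
tcp_pos: [0.5159, 0.3202, 0.2907]
eef_rot: [0.0, 0.997, 0.076, -0.004]
ft_force: [-0.2, -0.2, 0.6]
finger_gap: -0.0001
```

```bash
python3 - <<'E'
from h import *
state()
c=cap('side'); d=cap('top')
w=np.zeros((480,800,3),np.uint8)
w[:, :400]=cv2.resize(c['image'][110:250,210:327,::-1],(400,480)); w[:,400:]=cv2.resize(d['image'][130:270,170:287,::-1],(400,480))
cv2.imwrite('pics/w5.png',w)
A=d['image'][:,:,::-1]; m=cv2.inRange(cv2.cvtColor(A,cv2.COLOR_BGR2HSV),(105,120,40),(125,255,255)); m[:, :225]=0;m[:,275:]=0;m[:180]=0;m[275:]=0
q=np.array([onz(d,u,v,.054)[:2] for v,u in np.argwhere(m)]); t=np.radians(8.4)
print('tray front in disp x',(q-[.6329,.104]).dot([np.cos(t),np.sin(t)]).min())
E
```

```text
t 9.28 tcp [0.5159 0.3202 0.2907] F [-0.2 -0.2  0.6] gap -0.0001
tray front in disp x -0.10248435142702499
```

View pics/w5.png

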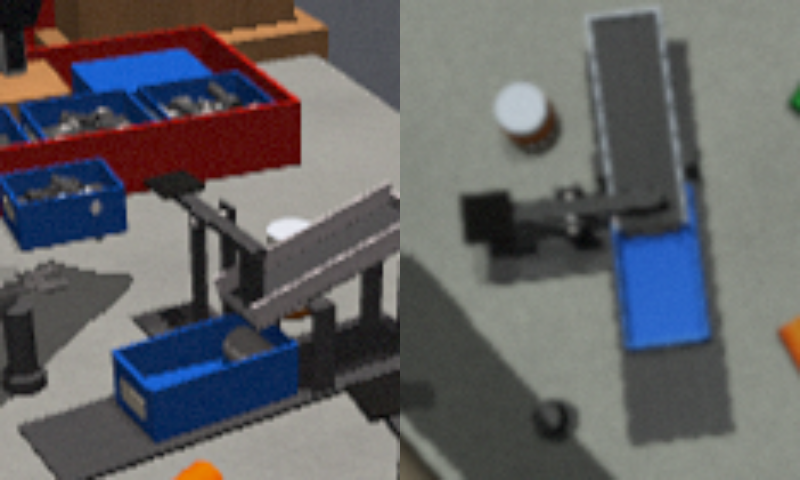

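The pin lies in the tray at its rear end (side (245,347)), the lever is back up and the gate is shut. I'll check that the pin's impact didn't move the tray, comparing with the picture from before the press.

```bash
python3 - <<'E'
from h import *
for f in('w2','w4','w5'):
    w=cv2.imread(f'pics/{f}.png'); hs=cv2.cvtColor(w,cv2.COLOR_BGR2HSV); m=cv2.inRange(hs,(105,120,60),(125,255,255))
    # top view: lower edge in columns 660-700; side view: left edge of tray rows 370-400
    print(f,[int(np.argwhere(m[:,x]).max()) for x in (670,680,690,700)],[int(np.argwhere(m[y,60:300]).min()) for y in(365,380,395)])
E
```

```text
w2 [345, 344, 343, 342] [54, 54, 55]
w4 [345, 344, 343, 342] [53, 54, 55]
w5 [345, 344, 343, 342] [55, 56, 56]
```

```bash
python3 -c "
from h import *
state(); print(bot.hand_in())"
```

```text
t 9.38 tcp [0.5182 0.3167 0.2901] F [ 0.2 -0.5 -0.7] gap -0.0001
the job is handed in; nothing more can be done
None
```

The thick pin is in its tray, the tray is fully home and the gate is shut again; I handed the job in at about 9.4 s with the arm clear of everything. The thick pin's dispenser was the left one. I used closed fingertips only and never touched the pin.

- **Tray:** I pushed it until it met its stop, where the force rose from about 4 N to 22 N. Its front then worked out at the expected 100 mm from the dispenser's origin. After the pin dropped, an image mask put the front at 102.5 mm, a difference I put down to bias at the mask's edge. The tray's front edge was at the same pixels in the top view before and after the drop, and within half a camera pixel in the side view.
- **Lever and gate:** I pressed the pad at about 7 N until the gate lifted, and a picture caught the pin dropping into the tray. The last pictures show the lever back at rest and the gate shut.
- **Pin:** the last side view shows it lying in the tray at the chute end. In the final top view the chute hides it.
- **Everything else:** the arm met no contact force other than on the tray and the pad. The jar and bolt are seen standing in the last picture. I did not check the thin pin's dispenser or the other items again with a closing picture.

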